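# Park the rolling pin in the groove of the pastry slab

### The job

The pastry slab has a groove from front to back in which the rolling pin rests so that it cannot run off, but a biscuit cutter has been left standing over it. First slide the cutter to the left with the fingertips until it stands flat on the slab with room for the pin in the groove. Then roll the pin to the left, pushing only on the upper half of its barrel with the fingertips so that it turns rather than skids and never touches the cutter, until it drops into the groove and lies still; lift or grip nothing, and leave the jar, pot and timer around the slab alone.

Things in the scene. Friction and masses are not known exactly. Their poses are not given: they have to be found in the camera images.
- pastry_slab: Grey stone pastry slab on the worktop, 440 mm wide (y) x 200 mm deep (x) x 20 mm thick; heavy, does not move. Origin at the centre of its underside; y points left, x away from the robot (turned by its yaw), z up; flat top 20 mm above the origin. A straight groove runs across it from front to back, parallel to x. A pin rolling free on the flat top slows at about 0.5 m/s2, stops and stays put.
- groove (a point): Middle of the groove at the level of the flat top, 30 mm left (+y) of the slab's centre, axes as the slab. The groove is 30 mm wide and 6 mm deep, flanks sloping 31 degrees. In it the pin's axis is 19 mm above this point (24 mm on the flat). A pin that arrives at under 0.2 m/s stays in. Left of it are 175 mm of flat top, right of it 235 mm.
- rolling_pin: Wooden rolling pin on the right part of the slab, about parallel to the groove, 250 mm long, 0.3 kg. Origin mid-axis; x is its axis, y and z turn as it rolls. Barrel 48 mm in diameter, straight for 62 mm either side of the middle, then rounded; handles 23 mm thick, ending 125 mm from the middle. Pushed along its top without slip, it travels half as far as the fingertip.
- cutter: Plain round biscuit cutter: steel ring, 76 mm outer and 70 mm inner diameter, 30 mm high, 0.09 kg, open at top and bottom, standing on the slab across the groove or with its right side over it. Origin in the middle of its lower rim, z up. Closed fingertips fit inside it; it slides to the left without catching.
- honey_jar: Bystander: jar with a dark lid, 65 mm in diameter and 86 mm high, on the worktop to the left of the slab. Origin at the centre of its underside.
- sugar_pot: Bystander: white pot with a knobbed lid, 96 mm in diameter and 117 mm high, on the worktop to the right of the slab. Origin at the centre of its underside.
- egg_timer: Bystander: dome-shaped kitchen timer, 69 mm in diameter and 54 mm high, on the worktop behind the slab. Origin at the centre of its underside.
Not all that is in view belongs to the job. Of the things shaped like the cutter, the steel one is meant.

How it is judged:
By the outcome, as a careful person would: the job done as asked, in the order asked, and still so for the second after the job is handed in, with the robot touching nothing.
It also fails if it takes over 56 s, if anything falls off the work surface, if the arm or the gripper's body presses on something with over 40 N, if the wrist force passes 120 N, or if a joint passes its speed limit or range.

### The arm

A 6-joint arm with a two-finger parallel gripper is mounted at the origin on a cart in front of the work surface, level with it; the furniture and walls round the work are solid. World frame = base frame: x ahead of the robot, y to its left, z up, the work surface at z = 0. Lengths are in m, angles in rad, forces in N, time in s.
With the tool pointing down it reaches from about 0.225 to 0.725 m from the base axis. Payload 3.1 kg.
Tool frame: the origin (TCP) lies between the finger pads, 19 mm behind the fingertips; this is the grasp point; z points along the fingers, y is the line along which they close (so a half turn about z gives the same grasp; the last joint's range is limited). The gripper opens to 85 mm and grips with 20 to 120 N. Pads are 22 mm wide; open, the fingers measure 114 mm over their backs; the gripper's body (76 mm by 85 mm) begins 54 mm behind the grasp point. The pads swing forward as they close: fully open they stand 13 mm farther back than shut.
Start: joints at [1.15, 0.048, 0.099, 1.622, 0, 1.443], TCP at [0.152, 0.503, 0.25] pointing down, gripper open.
Joint ranges: [-2.91, 2.91], [-0.99, 1.94], [-1.21, 1.42], [-2.12, 2.29], [-1.49, 1.47], [-3.14, 3.14]. Speed limits (rad/s): [2.79, 2.79, 3.14, 3.14, 3.14, 3.14].

### API

Orientations are given as a rotation vector (axis times angle).
In Python, from bench import telemetry, grab_frame, finish_job gives the robot as it stands.
- The arm moves only by the tool play_rows, never from a script. Its argument "commands" is a list that holds one entry, the list of rows, each a list of 6 numbers: the shift along the world's x, y, z in mm, then the turn, a rotation vector about the world's x, y, z in units of 5 degrees (1.0 is 5 degrees). A call has 1 to 10 rows; each row shifts and turns the commanded pose from where the row before left it; what a row does not reach is not made up. A row lasts 1/10 s, in which the tool goes at most 50 mm and 8.59 degrees, less where a joint would pass 70% of its speed; a pose out of reach is approached as far as the arm can. A call is refused whole if a number of a shift passes 50 or a number of a turn 1, either way. A call with a gripper value outside its range is refused whole. "fingers" is the opening, from -1 (shut) to 1 (fully open), set as the call begins (left out, the last holds). The fingers move at their own pace and stop on an object; "force" is the grip in N (left out, the last holds). Time passes only in rows, so rows that do not move let the fingers close. It gives the time, the measured TCP pose, the force, the opening and the grip force at its end, in the units of the state.
- telemetry.read_state(): the state, without advancing time (a new reading comes with each control period).
- grab_frame(name): name is "side" or "top"; returns a dict with "img" (384x512x3 uint8, red, green, blue), "range_z" (384x512 float32, m along the optical axis (not along the pixel's ray), 0 where there is no reading), "fx", "fy", "cx", "cy" (pixels), "R" (3x3) and "t" (3): a world point X has camera coordinates R X + t. Camera axes: x right, y down, z forward; pixel columns grow to the right and rows downward; lengths in m; the calibration is good to about 2 mm. A picture is of the moment at which its call begins.
- finish_job(): hands the job in; it is judged then, once.
The state is a dict: "time_s": time; "qpos": joint angles; "qvel": joint speeds; "tau": joint torques, N m; "tool_pos": TCP position; "tcp_rot": TCP orientation; "force": force on the tool from outside, world axes, zero at the start; "wrist_torque": the same for the moment, N m; "gripper_width": opening from 0.0 (shut) to 1.0 (fully open); "finger_force": force on a finger pad.
Only numpy, scipy, OpenCV 4.12 (cv2) and the standard library are available. Lean on these libraries where they do the work, as an engineer would, in place of code of your own. Each camera call takes 0.05 s, during which the arm holds its last target. There are 200 camera calls.

## Working session

There is one attempt and no reset: what is moved stays moved. The work goes in short steps, Python scripts to look and compute and a tool call to move; the robot and the scene stay as the last step left them, time stands still between calls to the robot, and variables do not carry over. Pictures are saved under pics/ and viewed, at most 10 in all, crops included, and the job is handed in when it is done.

Besides the shell and the picture viewer there is one more tool, called after "Emit:" in YAML: its name, and indented under it one key for each argument. play_rows: Moves the arm, as the interface text tells. Its arguments: {"type":"object","properties":{"commands":{"type":"array"},"fingers":{"type":"number"},"force":{"type":"number"}},"required":["commands"]}

```bash
mkdir -p pics; cat > h.py <<'E'
import numpy as np,cv2
from bench import telemetry,grab_frame,finish_job
def pts(f):
    z=f["range_z"];v,u=np.indices(z.shape)
    c=np.stack([(u-f["cx"])/f["fx"]*z,(v-f["cy"])/f["fy"]*z,z],-1)
    return (c-f["t"])@np.asarray(f["R"])
def ray(f,u,v,h):
    R=np.asarray(f["R"]);o=-R.T@f["t"];d=R.T@np.array([(u-f["cx"])/f["fx"],(v-f["cy"])/f["fy"],1])
    return o+d*(h-o[2])/d[2]
E
python3 - <<'E'
from h import *
a=grab_frame("top");b=grab_frame("side")
for n,f in(("top",a),("side",b)):
    cv2.imwrite(f"pics/{n}0.png",cv2.cvtColor(f["img"],cv2.COLOR_RGB2BGR)); np.savez(f"{n}0.npz",**f)
    print(n,f["fx"],f["cx"],f["cy"],np.round(f["R"],3).tolist(),np.round(f["t"],3))
s=telemetry.read_state();print(s)
E
```

```text
top 450.10570079651376 260.966084892222 196.25385260245574 [[0.021, -1.0, -0.006], [-0.996, -0.02, -0.091], [0.091, 0.008, -0.996]] [-0.058  0.564  1.322]
side 389.95823935296266 251.41030753269501 189.09653245775428 [[0.884, -0.466, -0.025], [-0.201, -0.331, -0.922], [0.422, 0.821, -0.386]] [-0.517  0.145  0.919]
{'time_s': 0.1, 'qpos': array([1.15020247e+00, 4.86754681e-02, 9.77462979e-02, 1.62196102e+00,
       2.65644919e-05, 1.44301606e+00]), 'qvel': array([-0.00010189, -0.00309454,  0.00416808, -0.00088497,  0.00058487,
       -0.00063446]), 'tau': array([ 3.48037727e-03, -3.39851725e+01,  3.20936108e+01,  1.57623889e-02,
       -1.73608614e-04,  3.24146725e-06]), 'tool_pos': array([0.15132964, 0.50219767, 0.24893066]), 'tcp_rot': array([-0.45822248, -3.10739506,  0.00315428]), 'force': array([0.38538875, 0.03421652, 0.12726797]), 'wrist_torque': array([-0.00869573, -0.01708245, -0.0199824 ]), 'finger_force': 0.0, 'gripper_width': 0.9999345332061647}
```

View pics/top0.png

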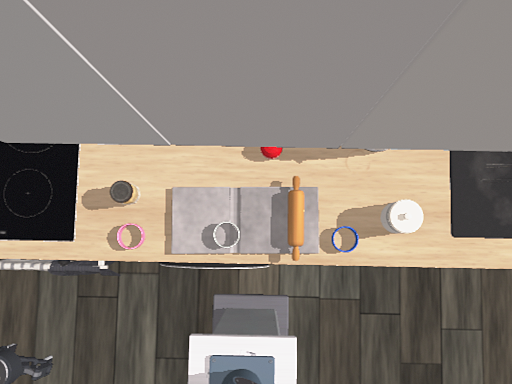

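View pics/side0.png

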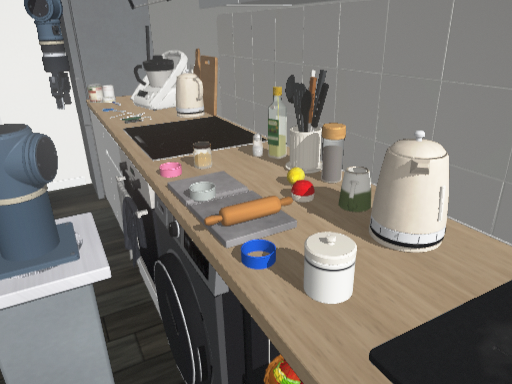

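The top view shows the slab at u 172–319, v 187–254, the groove at u≈236, the steel ring at (226,235) and the pin at u≈296, v 177–260. The blue and pink rings are distractors. The jar is at (123,191), the pot at (404,216) and the red timer at (271,150). Next I measure these.

```bash
cat > m.py <<'E'
from h import *
def slab(P,f):
    img=f["img"].astype(int)
    m=(abs(P[...,2]-.02)<.006)&(np.ptp(img,axis=2)<28)&(P[...,0]>.2)&(P[...,0]<.7)&(abs(P[...,1])<.4)
    return m
def pin(f,P):
    hsv=cv2.cvtColor(f["img"],cv2.COLOR_RGB2HSV)
    m=(hsv[...,1]>140)&(hsv[...,0]>5)&(hsv[...,0]<25)&(P[...,2]>.03)&(P[...,2]<.09)&(abs(P[...,1])<.3)
    return m
def big(m):
    n,l,s,_=cv2.connectedComponentsWithStats(m.astype(np.uint8));return l==1+np.argmax(s[1:,4])
E
python3 - <<'E'
from m import *
F={n:dict(np.load(n+"0.npz")) for n in("top","side")}
for n,f in F.items():
    P=pts(f);m=big(slab(P,f)) ;Q=P[m]
    r=cv2.minAreaRect(Q[:,:2].astype(np.float32));print(n,"slab",r,"z",np.median(Q[:,2]),m.sum())
    p=big(pin(f,P));Q=P[p];r=cv2.minAreaRect(Q[:,:2].astype(np.float32));print(" pin",r,"ztop",np.percentile(Q[:,2],98))
    # cutter: points 38..60mm on slab, grey
    sat=cv2.cvtColor(f["img"],cv2.COLOR_RGB2HSV)[...,1]
    c=(P[...,2]>.042)&(P[...,2]<.06)&(sat<70)&(abs(P[...,1]-.03)<.12)&(P[...,0]>.22)&(P[...,0]<.55)&~p
    c=big(cv2.dilate(c.astype(np.uint8),np.ones((3,3))))&c
    Q=P[c];print(" cutter",c.sum(),cv2.minEnclosingCircle(Q[:,:2].astype(np.float32)),np.percentile(Q[:,2],[50,95]))
f=F["top"];P=pts(f)
# groove profile: z and brightness by column over slab rows
for v in(192,200,210,248):
    print(v,[(u,int(f["img"][v,u].mean()),round((P[v,u,2])*1e3),round(P[v,u,1]*1e3)) for u in range(228,246)])
for name,(u,v,h) in dict(jar=(123,191,.086),pot=(404,216,.1),timer=(271,150,.03)).items(): print(name,ray(f,u,v,h),P[v,u])
g=f["img"][170:270,160:330];cv2.imwrite("pics/crop0.png",cv2.resize(cv2.cvtColor(g,cv2.COLOR_RGB2BGR),None,fx=4.5,fy=4.5,interpolation=cv2.INTER_CUBIC))
E
```

```text
top slab ((0.4938108026981354, 0.040261343121528625), (0.1982644498348236, 0.362272709608078), 1.1977698802947998) z 0.019403486229362395 6774
 pin ((0.5040568113327026, -0.14893972873687744), (0.24321314692497253, 0.04219277948141098), 0.0707552582025528) ztop 0.07052906991817244
 cutter 99 ((0.449818879365921, 0.05516625568270683), 0.038537003099918365) [0.04942942 0.05394376]
side slab ((0.4935039281845093, 0.06666732579469681), (0.20043078064918518, 0.3089805543422699), 1.0325193405151367) z 0.01916331098785125 1897
 pin ((0.5017095804214478, -0.1611727774143219), (0.034207433462142944, 0.24470412731170654), 89.11024475097656) ztop 0.0674208996066578
 cutter 139 ((0.4504889249801636, 0.0512113980948925), 0.04016740620136261) [0.04661162 0.04985739]
192 [(228, 194, 23, 53), (229, 158, 23, 50), (230, 171, 22, 47), (231, 206, 25, 44), (232, 208, 15, 42), (233, 195, 18, 39), (234, 175, 18, 36), (235, 177, 13, 33), (236, 173, 9, 30), (237, 142, 20, 26), (238, 119, 16, 24), (239, 120, 20, 20), (240, 151, 20, 17), (241, 169, 12, 15), (242, 166, 17, 12), (243, 166, 21, 8), (244, 167, 23,
[... 643 characters left out ...]
, 16), (241, 164, 21, 13), (242, 169, 21, 10), (243, 165, 20, 7), (244, 163, 18, 4), (245, 162, 19, 1)]
248 [(228, 172, 16, 49), (229, 177, 21, 46), (230, 204, 18, 43), (231, 217, 21, 40), (232, 215, 13, 37), (233, 205, 10, 35), (234, 187, 7, 32), (235, 187, 15, 28), (236, 173, 13, 26), (237, 141, 14, 22), (238, 126, 16, 19), (239, 139, 18, 16), (240, 160, 22, 13), (241, 171, 18, 10), (242, 168, 21, 7), (243, 167, 21, 4), (244, 169, 23, 1), (245, 171, 20, -2)]
jar [0.56709662 0.34920046 0.086     ] [0.5671463  0.34936339 0.08548561]
pot [ 0.51112197 -0.44954737  0.1       ] [ 0.5105086  -0.44598842  0.11147184]
timer [ 0.70547201 -0.07330765  0.03      ] [ 0.44338276 -0.05650435  1.36692539]
```

View pics/crop0.png

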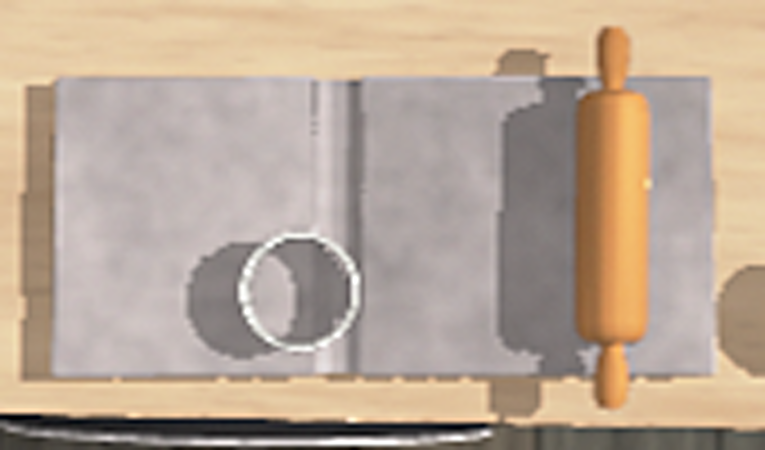

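The crop shows the ring straddling the groove (groove u≈310–360, ring centre ≈(300,292)), with its shadow to the left. The measurements agree on these values:

| Item | Position (m) |
|---|---|
| Cutter centre | (0.450, 0.053) |
| Groove line | y≈0.031 |
| Pin | y≈-0.15 |

I close the fingers, turn them across and go above the ring.

Emit:
play_rows:
  commands:
    - [[20,-30,0,0,0,-1],[20,-30,0,0,0,-1],[20,-30,0,0,0,-1],[20,-30,0,0,0,-1],[20,-30,0,0,0,-1],[20,-30,0,0,0,-1],[20,-30,0,0,0,-1],[20,-30,0,0,0,-1],[20,-30,0,0,0,-1],[20,-30,0,0,0,-1]]
  fingers: -1
  force: 20

```text
time_s: 1.1
tool_pos: [0.3519, 0.2012, 0.2495]
tcp_rot: [-1.733, -2.62, 0.001]
force: [1.1, -0.3, 0.5]
gripper_width: 0.001
finger_force: 0.0
```

Emit:
play_rows:
  commands:
    - [[20,-30,0,0,0,-0.93],[20,-30,0,0,0,-0.93],[20,-30,0,0,0,-0.93],[20,-30,0,0,0,-0.93],[20,-30,0,0,0,-0.93],[0,0,-40,0,0,0],[0,0,-40,0,0,0],[0,0,-40,0,0,0],[0,0,0,0,0,0],[0,0,0,0,0,0]]

```text
time_s: 2.1
tool_pos: [0.4504, 0.0527, 0.1294]
tcp_rot: [-2.22, -2.219, 0.003]
force: [1.0, -0.5, 0.0]
gripper_width: 0.001
finger_force: 0.0
```

```bash
python3 - <<'E'
from m import *
F={n:dict(np.load(n+"0.npz")) for n in("top","side")}
for n,f in F.items():
    P=pts(f);p=big(pin(f,P))
    # barrel axis: row-wise mid of mask (top view) by contour edges -> ray at axis height
    if n=="top":
        A=[]
        for v in range(195,242):
            u=np.flatnonzero(p[v]); A.append(ray(f,(u[0]+u[-1])/2,v,.048)[:2])
        A=np.array(A);k=np.polyfit(A[:,0]-.5,A[:,1],1);print("pin axis",k,"deg",np.degrees(np.arctan(k[0])))
        v=np.flatnonzero(p.any(1));print("pin x ends",ray(f,296,v[0],.044)[0],ray(f,296,v[-1],.044)[0])
        g=cv2.cvtColor(f["img"],cv2.COLOR_RGB2GRAY).astype(float);B=[]
        for v in range(190,212):
            d=np.diff(g[v,225:247]);B.append(ray(f,225+np.argmin(d[8:16])+8.5,v,.02)[:2])
        k=np.polyfit(np.array(B)[:,0]-.5,np.array(B)[:,1],1);print("groove dark edge",k)
        s=slab(P,f);E=[]
        for v in range(192,250):
            u=np.flatnonzero(s[v]&(np.arange(512)<230));E.append(ray(f,u[0]-.5,v,.02)[:2])
        E=np.array(E);k=np.polyfit(E[:,0]-.5,E[:,1],1);print("left edge",k)
        # cutter rim, bright top
        m=(f["img"].min(2)>215)&(P[...,2]<.07);m[:,:205]=0;m[:,250:]=0;m[:215]=0;m[252:]=0
        vv,uu=np.nonzero(big(cv2.dilate(m.astype(np.uint8),np.ones((2,2))))&m);(c,ax,an)=cv2.fitEllipse(np.stack([uu,vv],1).astype(np.float32));print("rim",c,ax,ray(f,*c,.05))
s=telemetry.read_state();print(s["tool_pos"],s["tcp_rot"],s["force"],s["time_s"],s["gripper_width"])
E
```

```text
pin axis [ 0.00085025 -0.14892591] deg 0.0487155549725352
pin x ends 0.6261251807559712 0.38236110839173965
groove dark edge [0.02570224 0.02594035]
left edge [0.03117676 0.22073197]
rim (225.97146606445312, 233.8684844970703) (23.916759490966797, 25.403459548950195) [0.45102845 0.05361115 0.05      ]
[0.45044728 0.05269271 0.1293937 ] [-2.2203505  -2.2194342   0.00318433] [ 0.95165224 -0.54814562  0.04876517] 2.1 0.0008972780419542231
```

Emit:
play_rows:
  commands:
    - [[0,0,-20,0,0,0],[0,0,-20,0,0,0],[0,0,-20,0,0,0],[0,0,-15,0,0,0],[0,0,-7,0,0,0],[0,0,0,0,0,0],[0,8,0,0,0,0],[0,5,0,0,0,0],[0,4,0,0,0,0],[0,4,0,0,0,0]]

```text
time_s: 3.1
tool_pos: [0.452, 0.0742, 0.0487]
tcp_rot: [2.221, 2.221, 0.001]
force: [-0.4, 0.3, 0.2]
gripper_width: 0.001
finger_force: 0.0
```

Emit:
play_rows:
  commands:
    - [[0,6,0,0,0,0],[0,8,0,0,0,0],[0,8,0,0,0,0],[0,8,0,0,0,0],[0,8,0,0,0,0],[0,8,0,0,0,0],[0,8,0,0,0,0],[0,8,0,0,0,0],[0,8,0,0,0,0],[0,8,0,0,0,0]]

```text
time_s: 4.1
tool_pos: [0.4515, 0.1523, 0.048]
tcp_rot: [-2.222, -2.221, 0.0]
force: [-0.2, -0.9, 0.7]
gripper_width: -0.0
finger_force: 0.7
```

Emit:
play_rows:
  commands:
    - [[0,6,0,0,0,0],[0,3,0,0,0,0],[0,0,0,0,0,0],[0,-10,0,0,0,0],[0,-8,0,0,0,0],[0,0,20,0,0,0],[0,0,40,0,0,0],[0,0,40,0,0,0],[0,0,0,0,0,0],[0,0,0,0,0,0]]

```text
time_s: 5.1
tool_pos: [0.4527, 0.142, 0.1494]
tcp_rot: [2.222, 2.218, 0.004]
force: [-0.4, -0.2, 0.3]
gripper_width: -0.002
finger_force: 0.0
```

```bash
python3 - <<'E'
from m import *
f=grab_frame("top");b=grab_frame("side")
cv2.imwrite("pics/t1.png",cv2.resize(cv2.cvtColor(f["img"][120:280,100:340],cv2.COLOR_RGB2BGR),None,fx=3,fy=3))
for n,f in(("top",f),("side",b)):
    P=pts(f);p=big(pin(f,P));sat=cv2.cvtColor(f["img"],cv2.COLOR_RGB2HSV)[...,1]
    c=(P[...,2]>.04)&(P[...,2]<.056)&(sat<70)&(P[...,1]>.04)&(P[...,1]<.24)&(P[...,0]>.36)&(P[...,0]<.55)&~p
    c=big(cv2.dilate(c.astype(np.uint8),np.ones((3,3))))&c
    print(n,c.sum(),cv2.minEnclosingCircle(P[c][:,:2].astype(np.float32)),np.percentile(P[c][:,2],[5,50,95]), cv2.minAreaRect(P[p][:,:2].astype(np.float32)))
E
```

```text
top 60 ((0.4475588798522949, 0.13694393634796143), 0.03779955953359604) [0.04507627 0.04843128 0.05357412] ((0.503825843334198, -0.14940734207630157), (0.24261042475700378, 0.041990976780653), 0.5106128454208374)
side 156 ((0.45188048481941223, 0.1333371102809906), 0.04109830781817436) [0.04063332 0.04518476 0.04988446] ((0.5011101961135864, -0.16140098869800568), (0.03498024120926857, 0.24528057873249054), 88.8232650756836)
```

View pics/t1.png

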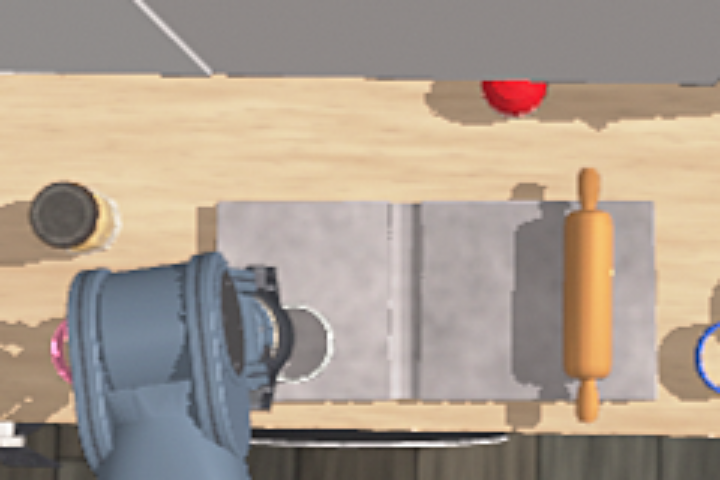

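The ring now stands flat at y≈0.137 (crop ≈(303,342)), well clear of the groove at crop u≈405. The pin hasn't moved. Next I go above the pin with the fingers half open along its axis and feel for its top.

Emit:
play_rows:
  commands:
    - [[5,-30,0,0,0,0],[5,-30,0,0,0,0],[5,-30,0,0,0,0],[5,-30,0,0,0,0],[5,-30,0,0,0,0],[5,-30,0,0,0,0],[5,-30,0,0,0,0],[5,-30,0,0,0,0],[5,-30,0,0,0,0],[6,-30,0,0,0,0]]
  fingers: 0.3

```text
time_s: 6.2
tool_pos: [0.5011, -0.1582, 0.1456]
tcp_rot: [-2.219, -2.218, 0.002]
force: [0.5, -0.2, -0.3]
gripper_width: 0.652
finger_force: 0.0
```

Emit:
play_rows:
  commands:
    - [[0,0,-15,0,0,0],[0,0,-15,0,0,0],[0,0,-15,0,0,0],[0,0,-10,0,0,0],[0,0,0,0,0,0],[0,0,0,0,0,0]]

```text
time_s: 6.8
tool_pos: [0.5022, -0.1566, 0.0926]
tcp_rot: [-2.22, -2.222, 0.0]
force: [0.7, -0.1, 0.2]
gripper_width: 0.653
finger_force: 0.0
```

```bash
python3 - <<'E'
from m import *
b=grab_frame("side");P=pts(b)
cv2.imwrite("pics/s2.png",cv2.resize(cv2.cvtColor(b["img"][90:270,120:340],cv2.COLOR_RGB2BGR),None,fx=3.3,fy=3.3))
s=telemetry.read_state();print(s["tool_pos"],s["tcp_rot"],s["force"],s["gripper_width"])
E
```

```text
[ 0.50283205 -0.15693893  0.09341679] [2.22045747e+00 2.22150111e+00 4.54904342e-04] [-0.05377638  0.03042627 -0.10345934] 0.651151530409267
```

View pics/s2.png

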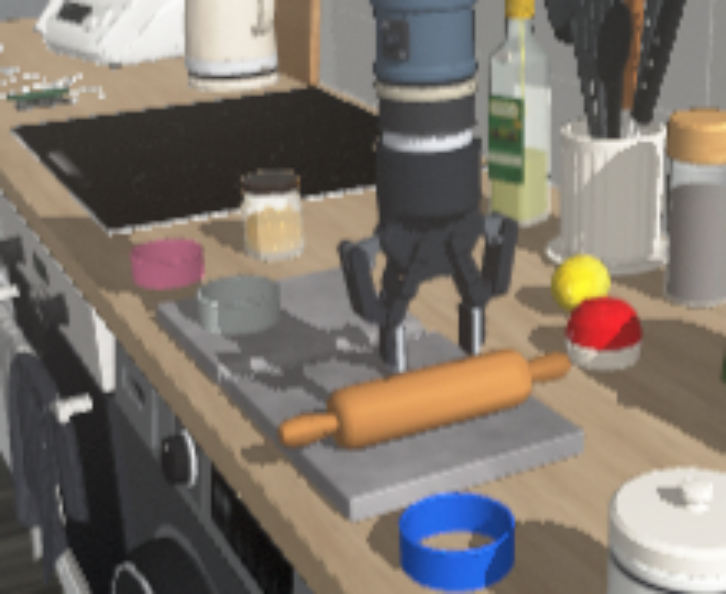

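The side view shows both fingertips (≈(395,365) and (470,350)) just above the pin's barrel. I go down slowly until they touch.

Emit:
play_rows:
  commands:
    - [[0,0,-2,0,0,0],[0,0,-2,0,0,0],[0,0,-1,0,0,0],[0,0,0,0,0,0]]

```text
time_s: 7.25
tool_pos: [0.5025, -0.1574, 0.088]
tcp_rot: [2.222, 2.221, -0.0]
force: [-0.4, -0.2, 0.7]
gripper_width: 0.651
finger_force: 0.0
```

Emit:
play_rows:
  commands:
    - [[0,0,-1,0,0,0],[0,0,-1,0,0,0],[0,0,0,0,0,0]]

```text
time_s: 7.55
tool_pos: [0.5024, -0.1573, 0.0858]
tcp_rot: [-2.222, -2.221, 0.0]
force: [1.2, 0.3, 0.2]
gripper_width: 0.646
finger_force: 0.0
```

Emit:
play_rows:
  commands:
    - [[0,0,-1,0,0,0],[0,0,-1,0,0,0],[0,0,0,0,0,0]]

```text
time_s: 7.85
tool_pos: [0.5024, -0.1573, 0.0838]
tcp_rot: [-2.222, -2.221, 0.0]
force: [0.2, 0.6, 0.7]
gripper_width: 0.649
finger_force: 0.0
```

Emit:
play_rows:
  commands:
    - [[0,0,-1,0,0,0],[0,0,0,0,0,0]]

```text
time_s: 8.05
tool_pos: [0.5025, -0.1573, 0.0829]
tcp_rot: [-2.222, -2.221, 0.0]
force: [-0.7, -0.0, 0.3]
gripper_width: 0.651
finger_force: 0.0
```

Emit:
play_rows:
  commands:
    - [[0,0,-1,0,0,0],[0,0,0,0,0,0]]

```text
time_s: 8.25
tool_pos: [0.5026, -0.1575, 0.0825]
tcp_rot: [2.222, 2.22, -0.0]
force: [-1.3, -0.6, 0.9]
gripper_width: 0.649
finger_force: 1.5
```

Emit:
play_rows:
  commands:
    - [[0,0,-1,0,0,0],[0,0,0,0,0,0]]

```text
time_s: 8.45
tool_pos: [0.5027, -0.1579, 0.0825]
tcp_rot: [2.221, 2.22, -0.001]
force: [-2.1, -0.6, 6.5]
gripper_width: 0.651
finger_force: 3.4
```

Contact is at TCP z≈0.0825, about 6 N per mm. First rolling stroke along the top.

Emit:
play_rows:
  commands:
    - [[0,3,0,0,0,0],[0,6,0,0,0,0],[0,9,0,0,0,0],[0,12,0,0,0,0],[0,12,0,0,0,0],[0,6,12,0,0,0],[0,0,10,0,0,0],[0,0,0,0,0,0]]

```text
time_s: 9.25
tool_pos: [0.5043, -0.11, 0.1054]
tcp_rot: [2.219, 2.218, 0.003]
force: [0.4, -1.0, 0.6]
gripper_width: 0.649
finger_force: 0.0
```

```bash
cat > look.py <<'E'
from m import *
b=grab_frame("side");P=pts(b);p=big(pin(b,P));hs=cv2.cvtColor(b["img"],cv2.COLOR_RGB2HSV)
# pin: handle ends (front/back tips) of mask -> axis line through the two views' rays at known axis height
def axis(f,p,h):
    vv,uu=np.nonzero(p);q=P[p];k=[]
    for lo,hi in((.36,.41),(.6,.65)):pass
    x=q[:,0];A=[]
    for a in np.arange(.455,.56,.01):
        s=q[(x>=a)&(x<a+.01)]
        if len(s)>4:A.append((a+.005,s[:,1].min(),s[:,2].max()))
    return np.array(A)
A=axis(b,p,.044)
k=np.polyfit(A[:,0]-.5,A[:,1],1)
print("side: near edge y@x=.5 %.4f slope %.2fdeg axis y %.4f ztop %.4f"%(k[1],np.degrees(np.arctan(k[0])),k[1]+.024,np.median(A[:,2])))
f=grab_frame("top");P=pts(f);p=big(pin(f,P));R=[]
for v in range(190,250):
    u=np.flatnonzero(p[v]&True)
    if len(u)and 12<=u[-1]-u[0]+1<=18:R.append(ray(f,(u[0]+u[-1])/2,v,.048)[:2])
R=np.array(R)
if len(R)>4:
    k=np.polyfit(R[:,0]-.5,R[:,1],1);print("top: axis y@.5 %.4f slope %.2fdeg n%d x %.3f-%.3f"%(k[1],np.degrees(np.arctan(k[0])),len(R),R[:,0].min(),R[:,0].max()))
s=telemetry.read_state();print(s["time_s"],s["tool_pos"],s["force"])
E
python3 look.py
```

```text
side: near edge y@x=.5 -0.1411 slope 0.38deg axis y -0.1171 ztop 0.0679
9.35 [ 0.5032579  -0.10994195  0.10376151] [ 0.47578241  0.12683607 -0.13833521]
```

```bash
python3 - <<'E'
from m import *
b=dict(np.load("side0.npz"));P=pts(b);p=big(pin(b,P));q=P[p];x=q[:,0]
A=np.array([(a+.005,q[(x>=a)&(x<a+.01),1].min()) for a in np.arange(.455,.56,.01)])
print(np.polyfit(A[:,0]-.5,A[:,1],1))
E
python3 - <<'E'
import sys;sys.path.insert(0,'.')
from m import *
f=grab_frame("top");cv2.imwrite("pics/t3.png",cv2.resize(cv2.cvtColor(f["img"][120:280,100:340],cv2.COLOR_RGB2BGR),None,fx=3,fy=3))
E
```

```text
[ 0.00345551 -0.17655414]
```

View pics/t3.png

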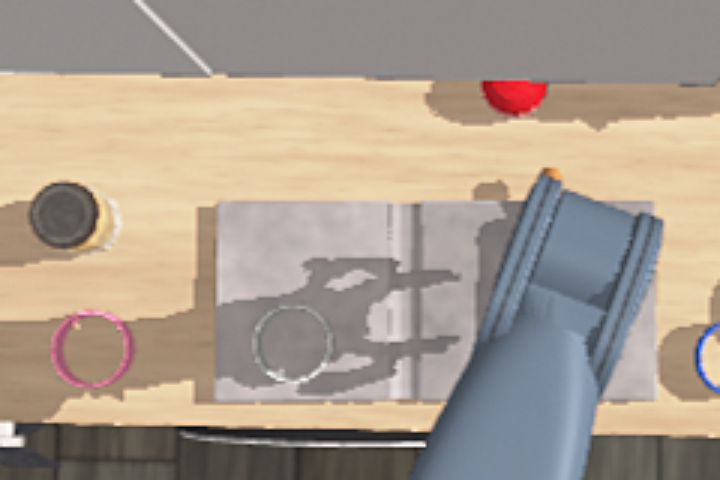

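The ring is untouched at crop (293,343), and the far handle tip at (552,173) agrees with the side view. The pin rolled about 35 mm, so its axis is at y≈-0.1135. Second stroke.

Emit:
play_rows:
  commands:
    - [[0,-12,0,0,0,0],[0,0,-10,0,0,0],[0,0,-8,0,0,0],[0,0,-3,0,0,0],[0,0,-1,0,0,0],[0,0,0,0,0,0]]

```text
time_s: 10.0
tool_pos: [0.502, -0.122, 0.082]
tcp_rot: [2.222, 2.22, -0.003]
force: [-2.9, -0.6, 8.5]
gripper_width: 0.65
finger_force: 4.2
```

Emit:
play_rows:
  commands:
    - [[0,3,0,0,0,0],[0,6,0,0,0,0.1],[0,9,0,0,0,0.1],[0,12,0,0,0,0.1],[0,12,0,0,0,0],[0,6,12,0,0,0],[0,0,10,0,0,0],[0,0,0,0,0,-0.3]]

```text
time_s: 10.8
tool_pos: [0.5039, -0.0738, 0.1048]
tcp_rot: [2.221, 2.217, 0.002]
force: [0.2, -0.5, 0.2]
gripper_width: 0.648
finger_force: 0.0
```

```bash
python3 look.py
```

```text
side: near edge y@x=.5 -0.1032 slope -0.16deg axis y -0.0792 ztop 0.0676
10.9 [ 0.50296856 -0.07384644  0.10330816] [-0.65423403  0.24561167 -0.61748569]
```

Emit:
play_rows:
  commands:
    - [[0,-11,0,0,0,0],[0,0,-10,0,0,0],[0,0,-8,0,0,0],[0,0,-3,0,0,0],[0,0,-1,0,0,0],[0,0,0,0,0,0]]

```text
time_s: 11.5
tool_pos: [0.502, -0.085, 0.0819]
tcp_rot: [2.222, 2.22, -0.003]
force: [-4.2, -0.5, 8.0]
gripper_width: 0.647
finger_force: 4.2
```

Emit:
play_rows:
  commands:
    - [[0,3,0,0,0,0],[0,6,0,0,0,0.1],[0,9,0,0,0,0.1],[0,12,0,0,0,0.1],[0,12,0,0,0,0],[0,6,12,0,0,0],[0,0,10,0,0,0],[0,0,0,0,0,-0.3]]

```text
time_s: 12.3
tool_pos: [0.5039, -0.0368, 0.1047]
tcp_rot: [2.221, 2.218, 0.003]
force: [1.1, -0.3, 0.6]
gripper_width: 0.649
finger_force: 0.0
```

```bash
cat >> look.py <<'E'
hs=cv2.cvtColor(f["img"],cv2.COLOR_RGB2HSV);m=((hs[...,1]>140)&(hs[...,0]>5)&(hs[...,0]<25));m[:,:180]=0;m[:,325:]=0;m[:172]=0;m[265:]=0
for sl in((172,190),(240,265)):
    vv,uu=np.nonzero(m[sl[0]:sl[1]]); vv=vv+sl[0]
    if len(uu):print("handle",sl,len(uu),uu.min(),uu.max(),ray(f,uu.mean(),vv.mean(),.046)[:2])
E
python3 look.py
python3 - <<'E'
import sys;sys.path.insert(0,'.')
from m import *
f=grab_frame("top");cv2.imwrite("pics/t4.png",cv2.resize(cv2.cvtColor(f["img"][160:280,160:330],cv2.COLOR_RGB2BGR),None,fx=4.5,fy=4.5))
E
```

```text
side: near edge y@x=.5 -0.0662 slope -0.28deg axis y -0.0422 ztop 0.0676
12.4 [ 0.50293296 -0.03682104  0.10325906] [ 0.24504785 -0.10298693 -1.46242185]
handle (172, 190) 53 255 261 [ 0.6107587  -0.03783551]
```

View pics/t4.png

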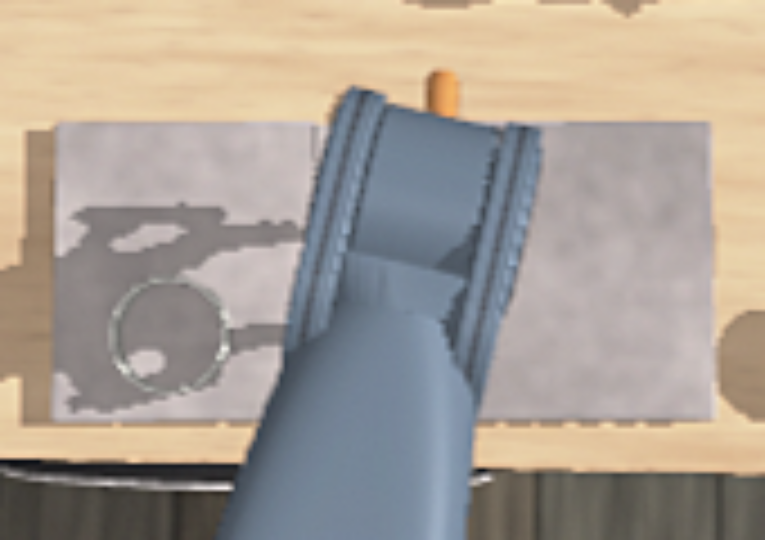

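The far handle at crop (443,92) puts the pin axis at y≈-0.038. It is nearly straight, and the ring hasn't moved. Fourth stroke.

Emit:
play_rows:
  commands:
    - [[0,-10,0,0,0,0],[0,0,-10,0,0,0],[0,0,-8,0,0,0],[0,0,-3,0,0,0],[0,0,-1,0,0,0],[0,0,0,0,0,0]]

```text
time_s: 13.05
tool_pos: [0.5021, -0.0469, 0.0822]
tcp_rot: [2.222, 2.22, -0.002]
force: [-4.2, -0.5, 9.7]
gripper_width: 0.652
finger_force: 4.7
```

Emit:
play_rows:
  commands:
    - [[0,3,0,0,0,0],[0,6,0,0,0,0.1],[0,9,0,0,0,0.1],[0,12,0,0,0,0.1],[0,12,0,0,0,0],[0,6,12,0,0,0],[0,0,10,0,0,0],[0,0,0,0,0,-0.3]]

```text
time_s: 13.85
tool_pos: [0.504, 0.0013, 0.1049]
tcp_rot: [2.221, 2.218, 0.003]
force: [1.3, 0.9, 0.0]
gripper_width: 0.653
finger_force: 0.0
```

```bash
python3 look.py
```

```text
side: near edge y@x=.5 -0.0305 slope 0.70deg axis y -0.0065 ztop 0.0677
13.95 [0.50300993 0.00122237 0.10335085] [ 0.78480438  0.55404183 -0.06264483]
handle (172, 190) 58 243 249 [ 6.09166810e-01 -3.64975133e-04]
handle (240, 265) 4 251 252 [ 0.43040875 -0.02197887]
```

The pin is at y≈-0.0025, with the groove's near edge about 18 mm ahead. Last stroke, a little gentler.

Emit:
play_rows:
  commands:
    - [[0,-12,0,0,0,0],[0,0,-10,0,0,0],[0,0,-8,0,0,0],[0,0,-3,0,0,0],[0,0,-1,0,0,0],[0,0,0,0,0,0]]

```text
time_s: 14.55
tool_pos: [0.502, -0.0108, 0.0822]
tcp_rot: [2.222, 2.22, -0.002]
force: [-4.8, -1.0, 10.3]
gripper_width: 0.65
finger_force: 4.9
```

Emit:
play_rows:
  commands:
    - [[0,3,0,0,0,0],[0,6,0,0,0,0.1],[0,9,0,0,0,0.1],[0,10,0,0,0,0.1],[0,10,0,0,0,0],[0,6,0,0,0,0],[0,3,12,0,0,0],[0,0,10,0,0,0],[0,0,0,0,0,-0.3]]

```text
time_s: 15.45
tool_pos: [0.5041, 0.0363, 0.105]
tcp_rot: [2.221, 2.217, 0.004]
force: [-0.1, -0.4, 0.7]
gripper_width: 0.652
finger_force: 0.0
```

```bash
python3 look.py
```

```text
side: near edge y@x=.5 0.0031 slope 1.18deg axis y 0.0271 ztop 0.0626
15.55 [0.50311765 0.03623945 0.10352998] [0.09454245 0.58378087 0.18032542]
handle (172, 190) 43 232 237 [0.61161323 0.03306227]
handle (240, 265) 74 234 241 [0.40865643 0.02226592]
```

The pin's top dropped 5 mm and its slope now matches the groove. I back off upward and to the right, then check.

Emit:
play_rows:
  commands:
    - [[0,0,30,0,0,0],[0,0,40,0,0,0],[0,0,40,0,0,0],[0,-35,10,0,0,0],[0,-40,0,0,0,0],[0,-40,0,0,0,0],[0,-40,0,0,0,0],[0,-35,0,0,0,0],[0,0,0,0,0,0],[0,0,0,0,0,0]]

```text
time_s: 16.55
tool_pos: [0.5021, -0.1541, 0.2223]
tcp_rot: [-2.223, -2.217, 0.0]
force: [0.2, 0.3, 0.3]
gripper_width: 0.647
finger_force: 0.0
```

```bash
python3 look.py; python3 - <<'E'
from m import *
f=grab_frame("top");cv2.imwrite("pics/t5.png",cv2.resize(cv2.cvtColor(f["img"][140:270,100:340],cv2.COLOR_RGB2BGR),None,fx=3.3,fy=3.3))
E
```

```text
side: near edge y@x=.5 0.0027 slope 0.91deg axis y 0.0267 ztop 0.0628
top: axis y@.5 0.0306 slope 1.39deg n53 x 0.425-0.577
16.65 [ 0.50233494 -0.15268576  0.22264712] [-0.10441402  1.1434027   0.62801798]
handle (172, 190) 72 232 237 [0.60384358 0.03296269]
handle (240, 265) 138 227 241 [0.41267025 0.028522  ]
```

View pics/t5.png

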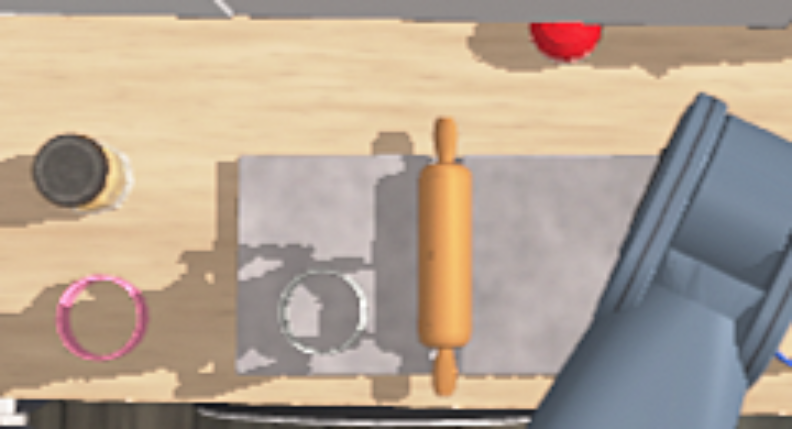

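The pin lies in the groove (crop u≈445, axis y=0.0306 against the groove at 0.031), and the ring stands flat and clear at (322,312). I hand the job in.

```bash
python3 -c "from bench import finish_job;print(finish_job())"
```

```text
the job is handed in; nothing more can be done
None
```

Job handed in at about 17 s: the cutter stands flat on the slab, about 45 mm clear of the pin, and the pin was rolled in five strokes along its top and lies still in the groove; the jar, pot and timer were not touched.

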